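# Put the spice jars away and tip the chest lid shut

## Robot

A 6-joint arm with a two-finger parallel gripper is mounted at the origin on a cart in front of the work surface, level with it; the furniture and walls round the work are solid. World frame = base frame: x ahead of the robot, y to its left, z up, the work surface at z = 0. Lengths are in mm, angles in rad, forces in N, time in s.
With the tool pointing down it reaches from about 350 to 850 mm from the base axis. Payload 8.1 kg.
Tool frame: the origin (TCP) lies at the centre of the arm's flange, where the gripper is bolted on; the fingertips stand 173 mm ahead of it and the grasp point (between the pads) lies 155 mm ahead of it; z points along the fingers, y is the line along which they close (so a half turn about z gives the same grasp; the last joint's range is limited). The gripper opens to 85 mm and grips with 20 to 120 N. Pads are 22 mm wide; open, the fingers measure 114 mm over their backs; the gripper's body (76 mm by 85 mm) begins 54 mm behind the grasp point. The pads swing forward as they close: fully open they stand 13 mm farther back than shut.
Start: joints at [1.229, 0.13, 1.488, -0, 1.523, -0.085], TCP at [152.37, 580.336, 404.692] pointing down, gripper open.
Joint ranges: [-2.96, 2.96], [-0.89, 2.26], [0.02, 2.5], [-1.34, 4.48], [0, 2.73], [-2.66, 2.66]. Speed limits (rad/s): [2.39, 2.39, 2.79, 3.14, 3.14, 3.14].

## Interface

Orientations are given as a unit quaternion [x, y, z, w].
In Python, from station import get_obs, get_image, sign_off gives the robot as it stands.
- The arm moves only by the tool jog_arm, never from a script. Its arguments are lists of equal length, an entry for each row: "delta_pos": the shift along the tool's x, y, z in m, a list of three; "angular": the turn, a rotation vector about the tool's x, y, z in rad, a list of three; "gripper": the opening, from 0 (shut) to 1 (fully open). A call has 1 to 5 rows; each row is the pose to reach, as a shift and turn from the pose commanded when the call began, along the tool's axes at that moment; what a row does not reach only later rows make up. A row lasts 1/12 s, in which the tool goes at most 41.7 mm and 7.16 degrees, less where a joint would pass 70% of its speed; a pose out of reach is approached as far as the arm can. A call with a gripper value outside its range is refused whole. The fingers move at their own pace and stop on an object; the grip force is fixed at half the most. Time passes only in rows, so rows that repeat a pose let the fingers close. It gives the time, the measured TCP pose, the force, the opening and the grip force at its end, in the units of the state.
- get_obs(): the state, without advancing time (a new reading comes with each control period).
- get_image(name): name is "scene" or "top"; returns a dict with "pixels" (400x640x3 uint8, red, green, blue), "range_z" (400x640 float32, mm along the optical axis (not along the pixel's ray), 0 where there is no reading), "K" (3x3 intrinsics, pixels), "rvec" (rotation vector, rad) and "tvec" (3), from world to camera coordinates, as OpenCV has them. Camera axes: x right, y down, z forward; pixel columns grow to the right and rows downward; lengths in mm; the calibration is good to about 2 mm. A picture is of the moment at which its call begins.
- sign_off(): hands the job in; it is judged then, once.
The state is a dict: "clock": time; "q": joint angles; "joint_velocities": joint speeds; "effort": joint torques, N m; "tcp_pos": TCP position; "ee_rot": TCP orientation; "contact_force": force on the tool from outside, world axes, zero at the start; "torque": the same for the moment, N m; "width": finger opening in mm; "gripper_force": force on a finger pad.
Only numpy, scipy, OpenCV 4.12 (cv2) and the standard library are available. Lean on these libraries where they do the work, as an engineer would, in place of code of your own. Each camera call takes 0.05 s, during which the arm holds its last target. There are 200 camera calls.

## Task

Put the two spice jars that stand under the counter shelf, the tall one and the short one, away in the open wooden spice chest: set each down gently and upright on the chest's floor, in free room beside what is already in there, and leave the salt shaker under the shelf and everything else where it stands. Then reach behind the open lid and tip it forward past upright, until its own weight takes it, and let it fall shut by itself: do not press or carry it down, nor slam it.

Things in the scene. Friction and masses are not known exactly. Their poses are not given: they have to be found in the camera images.
- chest: Open wooden spice chest, fixed, front towards the robot. Origin: centre of its underside, on the worktop; x runs from its front to its hinged back, y along its length, z up. Outside 150 (x) x 340 (y) mm, foot moulding 12 mm high and 4 mm proud; walls 9 mm thick, rim at z = 102 mm.
- chest_floor (a point): Centre of the chest's inner floor, 8 mm above the worktop. Inside 132 (x) x 322 (y) mm, no dividers, walls 94 mm high; with the hollow lid shut there is 112 mm of height inside. Axes as the chest's.
- lid (a joint): Hinge of the chest's lid, rad: 0 shut; it starts leaning back on its stop at about 1.83 (105 degrees). Lid about 0.5 kg, with a soft-close damper (0.35 N m s/rad) that slows it. It balances at about 1.32 rad: above that it falls back on its stop, below it falls shut by itself in about 3 to 4 s.
- lid_hinge (a point): Middle of the lid's hinge line, which runs along the chest's y at x = +75 mm, z = 102 mm in the chest frame. The lid is a shallow hollow tray, 150 mm from hinge to free edge, 340 mm long, 26 mm deep; open, its hollow side looks to the robot and its flat outer face to the back.
- lid_edge (a point): Middle of the lid's free edge on its flat outer face. With the lid open this is the upper rear edge, about 139 mm behind the chest's centre and 240 mm above the worktop. Turns with the lid: z is the outer face's normal (up when shut), -x points from hinge to free edge. A 60 mm long, 10 mm proud thumb lip sits in the middle of the edge.
- shelf: Counter shelf, fixed: wooden board 170 (x) x 370 (y) x 18 mm, its underside 265 mm above the worktop, on dark wire frames (10 mm wire) at y = +-172 mm. Origin: on the worktop under the board's centre; x runs from its open front (towards the robot) to its back. Mug, timer and candle glass fixed on top, up to 375 mm above the worktop.
- shelf_front (a point): Middle of the board's lower front edge, 85 mm in front of the shelf's centre, 265 mm above the worktop. Three things stand in a row under the board, some 95 mm apart, their axes 20 to 30 mm behind this edge. Axes as the shelf's.
- tall_jar_mid (a point): Taller spice jar, glass with a round red cap, to be put away: 106 mm high, cap 45 mm in diameter and 21 mm high at the top, body 42 mm; about 0.1 kg. This point is on its axis, 53 mm above its base; z along the axis to the cap.
- short_jar_mid (a point): Shorter spice jar, glass with a round yellow cap, to be put away: 96 mm high, cap 41 mm in diameter and 20 mm high at the top, body 41 mm; about 0.1 kg. This point is on its axis, 48 mm above its base; z along the axis to the cap.
- shaker_mid (a point): Salt shaker, glass with a grey metal top, 90 mm high, 44 mm in diameter; it stays under the shelf. This point is on its axis, 45 mm above its base.
- tin_mid (a point): Low round tin standing in the chest, 75 mm in diameter, 58 mm high; leave it. This point is its centre.
- mill_mid (a point): Wooden pepper mill standing behind the chest, 58 mm in diameter, 180 mm high; leave it. This point is on its axis, 90 mm above its base.
There are look-alikes about, which are no part of the job. What is shaped like the part that bears short_jar_mid but pink is not meant.

How it is judged (in metres and radians):
On the way, in this order (a step that is already met when the one before it is completed fails the run):
1. both spice jars stand upright on the chest's floor, let go and at rest, with the lid still open (x of tall_jar_mid in the frame of chest between -0.06 and 0.06 m and y of tall_jar_mid in the frame of chest between -0.155 and 0.155 m and z of tall_jar_mid in the frame of chest between 0.055 and 0.069 m and angle between each of tall_jar_mid, short_jar_mid's own z axis and vertical below 0.15 rad and x of short_jar_mid in the frame of chest between -0.06 and 0.06 m and y of short_jar_mid in the frame of chest between -0.155 and 0.155 m and z of short_jar_mid in the frame of chest between 0.05 and 0.064 m and linear speed of each of tall_jar, short_jar below 0.02 m/s and contact force between the fingers and tall_jar below 0.2 N and contact force between the fingers and short_jar below 0.2 N and value of joint lid above 1.45 rad), for 0.2 s.
2. the lid has been tipped over its balance point (value of joint lid below 1.28 rad), for 0.05 s.
At the end, for the whole second after the job is handed in: Both spice jars stand upright (within 9 degrees) and at rest on the chest's floor; the lid is fully shut (within 0.03 rad); the salt shaker and the pepper mill are within 30 mm, the tin within 40 mm, of where they started (x of tall_jar_mid in the frame of chest between -0.06 and 0.06 m and y of tall_jar_mid in the frame of chest between -0.155 and 0.155 m and z of tall_jar_mid in the frame of chest between 0.055 and 0.069 m and angle between each of tall_jar_mid, short_jar_mid's own z axis and vertical below 0.15 rad and x of short_jar_mid in the frame of chest between -0.06 and 0.06 m and y of short_jar_mid in the frame of chest between -0.155 and 0.155 m and z of short_jar_mid in the frame of chest between 0.05 and 0.064 m and linear speed of each of tall_jar, short_jar below 0.02 m/s and value of joint lid below 0.03 rad and distance of each of shaker_mid, mill_mid from where it was at the start of the episode below 0.03 m and distance of tin_mid from where it was at the start of the episode below 0.04 m); the robot touches nothing.
It fails at once if the lid is touched by the robot below 0.9 rad, when it should be falling shut by itself (value of joint lid below 0.9 rad and contact force between any of the fingers, the arm and lid above 0.5 N).
It fails at once if the lid is slammed (closing faster than 3.5 rad/s) (velocity of joint lid below -3.5 rad/s).
It fails at once if a jar is dropped or thrown into the chest (faster than 0.6 m/s inside it) ((horizontal distance between tall_jar_mid and chest below 0.16 m and z of tall_jar_mid in the frame of chest below 0.11 m and linear speed of tall_jar above 0.6 m/s) or (horizontal distance between short_jar_mid and chest below 0.16 m and z of short_jar_mid in the frame of chest below 0.11 m and linear speed of short_jar above 0.6 m/s)).
It fails at once if the salt shaker or the pepper mill is shifted by more than 30 mm or tipped ((distance of shaker_mid from where it was at the start of the episode above 0.03 m or angle between shaker_mid's own z axis and vertical above 0.35 rad) or (distance of mill_mid from where it was at the start of the episode above 0.03 m or angle between mill_mid's own z axis and vertical above 0.35 rad)).
It fails at once if the tin in the chest is shifted by more than 40 mm or tipped (distance of tin_mid from where it was at the start of the episode above 0.04 m or angle between tin_mid's own z axis and vertical above 0.35 rad).
It also fails if it takes over 72 s, if anything falls off the work surface, if the arm or the gripper's body presses on something with over 40 N, if the wrist force passes 120 N, or if a joint passes its speed limit or range.

## Working session

There is one attempt and no reset: what is moved stays moved. The work goes in short steps, Python scripts to look and compute and a tool call to move; the robot and the scene stay as the last step left them, time stands still between calls to the robot, and variables do not carry over. Pictures are saved under pics/ and viewed, at most 10 in all, crops included, and the job is handed in when it is done.

Besides the shell and the picture viewer there is one more tool, called after "Request:" by a JSON object that holds its "method" and its "body", one argument or row to a line. jog_arm: Moves the arm, as the interface text tells. Its arguments: {"type":"object","properties":{"delta_pos":{"type":"array"},"angular":{"type":"array"},"gripper":{"type":"array"}},"required":["delta_pos","angular","gripper"]}

```bash
mkdir -p pics; cat > h.py <<'E'
import numpy as np, cv2
from station import get_obs, get_image, sign_off
def cam(n):
    d=get_image(n); d['R']=cv2.Rodrigues(np.array(d['rvec'],float))[0]; d['t']=np.array(d['tvec'],float).reshape(3); return d
def cloud(d):
    Z=d['range_z'].astype(float); K=d['K']; v,u=np.mgrid[:400,:640]
    P=np.stack([(u-K[0][2])/K[0][0]*Z,(v-K[1][2])/K[1][1]*Z,Z],-1)
    W=(P-d['t'])@d['R']; W[Z<=0]=np.nan; return W
def save(d,f,box=None,s=1):
    im=d['pixels'][...,::-1]
    if box: im=im[box[1]:box[3],box[0]:box[2]]
    cv2.imwrite(f,cv2.resize(np.ascontiguousarray(im),None,fx=s,fy=s,interpolation=cv2.INTER_CUBIC))
E
python3 - <<'E'
from h import *
for n in('scene','top'):
    d=cam(n); save(d,f'pics/{n}0.png'); np.savez(f'{n}0.npz',W=cloud(d),px=d['pixels'],K=d['K'],R=d['R'],t=d['t']); print(n,-d['R'].T@d['t'],d['K'][0])
print(get_obs())
E
```

```text
scene [ 808.21497354 -777.16349208  942.67928311] [395.09850311   0.         325.23821098]
top [  17.96634459 -179.72053588  964.73715014] [371.60379141   0.         316.93392672]
{'clock': 0.1, 'q': array([ 1.22858622e+00,  1.31105355e-01,  1.48914689e+00, -3.11976207e-05,
        1.52299653e+00, -8.54102618e-02]), 'joint_velocities': array([-1.79821193e-04, -9.09694972e-04, -2.11638448e-03, -4.56626049e-05,
       -8.82291692e-04,  3.48616747e-04]), 'effort': array([ 1.18541120e-03, -5.70951641e+01, -5.01941657e+01, -2.01468674e-04,
        8.32354854e-03,  4.25834958e-05]), 'tcp_pos': array([152.31555087, 580.14035594, 403.75021443]), 'ee_rot': array([ 1.28046604e-01,  9.91767806e-01, -8.12511702e-04, -1.60476427e-04]), 'contact_force': array([-0.75444086,  0.02678897, -0.41075959]), 'torque': array([ 0.01451344,  0.01881439, -0.0327239 ]), 'gripper_force': 0.0, 'width': 85.62960980639366}
```

View pics/scene0.png

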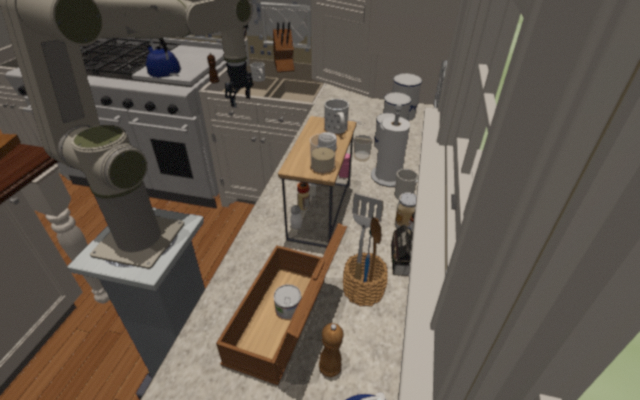

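View pics/top0.png

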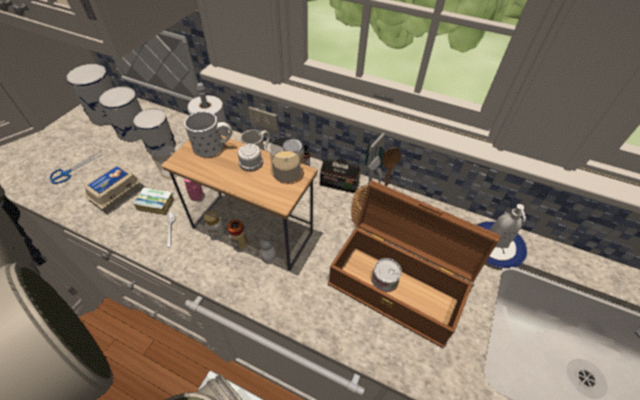

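The scene picture shows the open chest at about (275,315) and the shelf at (320,150), with the mill at (332,350). The top picture shows these candidates under the shelf: pink cap (195,188), yellowish (211,218), red cap (236,232) and grey-topped shaker (267,250). I'll check them in a close crop.

```bash
python3 - <<'E'
from h import *
d=np.load('top0.npz'); im=d['px'][150:280,160:330,::-1]
cv2.imwrite('pics/crop0.png',cv2.resize(im,None,fx=4.5,fy=4.5,interpolation=cv2.INTER_CUBIC))
W=d['W'];hsv=cv2.cvtColor(d['px'],cv2.COLOR_RGB2HSV)
for n,(u,v) in dict(pink=(195,185),yel=(211,217),red=(236,228),shk=(267,245),tin=(387,268),rimFL=(332,278),rimFR=(441,333),lidL=(370,185),lidR=(497,237),boardFL=(167,168),boardFR=(301,210),boardBL=(205,125),boardBR=(316,172)).items(): print(n,W[v,u].round())
np.set_printoptions(suppress=True)
# things under the shelf: points with z 70..115 in window
m=(W[...,2]>60)&(W[...,2]<115); m[:150]=0;m[280:]=0;m[:,:170]=0;m[:,330:]=0
k,l,s,c=cv2.connectedComponentsWithStats(m.astype('uint8'))
for i in range(1,k):
    if s[i,4]>15: p=W[l==i]; print(s[i],p.mean(0).round(),p.min(0).round(),p.max(0).round(),d['px'][l==i].mean(0).round())
s=np.load('scene0.npz');W=s['W']
for n,(u,v) in dict(mill=(333,328),red=(303,187),shk=(296,213),corFL=(276,250),corFR=(224,362),corBR=(277,376),lidtip=(343,228),tin=(288,295),BL=(355,125),FL=(293,125),FR=(282,175),BR=(344,185)).items(): print('s',n,W[v,u].round())
E
```

```text
pink [585. 511.  69.]
yel [485. 369.  98.]
red [480. 279. 105.]
shk [481. 180.  83.]
tin [ 569. -147.   67.]
rimFL [486. -19.  45.]
rimFR [ 455. -323.   67.]
lidL [676. -34. 245.]
lidR [ 653. -360.  245.]
boardFL [467. 447. 282.]
boardFR [691. 182.   3.]
boardBL [608. 421. 328.]
boardBR [628. 101. 276.]
[170 150   5   4  16] [678. 680.  71.] [676. 663.  60.] [681. 690.  85.] [113. 104.  93.]
[301 150   9   9  56] [873. 261.  73.] [854. 249.  60.] [894. 269.  91.] [66. 55. 45.]
[319 158  11  18 146] [837. 165.  81.] [819. 144.  60.] [856. 181. 106.] [57. 50. 44.]
[183 178  16  12 108] [576. 521.  78.] [569. 505.  60.] [598. 547.  99.] [123.  73.  82.]
[183 206   7  11  41] [478. 456.  87.] [474. 452.  62.] [484. 463. 111.] [78. 72. 66.]
[204 210  17  19 249] [486. 371.  86.] [467. 354.  60.] [513. 398. 100.] [92. 80. 60.]
[309 211   4  13  44] [622. 113.  87.] [619. 109.  60.] [627. 119. 115.] [87. 80. 72.]
[227 219  18  22 302] [481. 283.  95.] [464. 265.  61.] [509. 309. 111.] [80. 49. 34.]
[260 238  12  14 135] [483. 186.  81.] [470. 173.  61.] [502. 205.  92.] [86. 81. 77.]
[285 249   5  12  40] [476. 113.  87.] [473. 110.  63.] [482. 119. 114.] [43. 40. 39.]
s mill [ 723. -288.  178.]
s red [494. 279. 107.]
s shk [497. 178.  73.]
s corFL [497. -24.  99.]
s corFR [ 466. -343.   22.]
s corBR [ 605. -351.   32.]
s lidtip [693. -37. 243.]
s tin [ 569. -145.   65.]
s BL [639. 443. 283.]
s FL [ 164. 1217. -186.]
s FR [485. 102. 279.]
s BR [610. 456.   8.]
```

View pics/crop0.png

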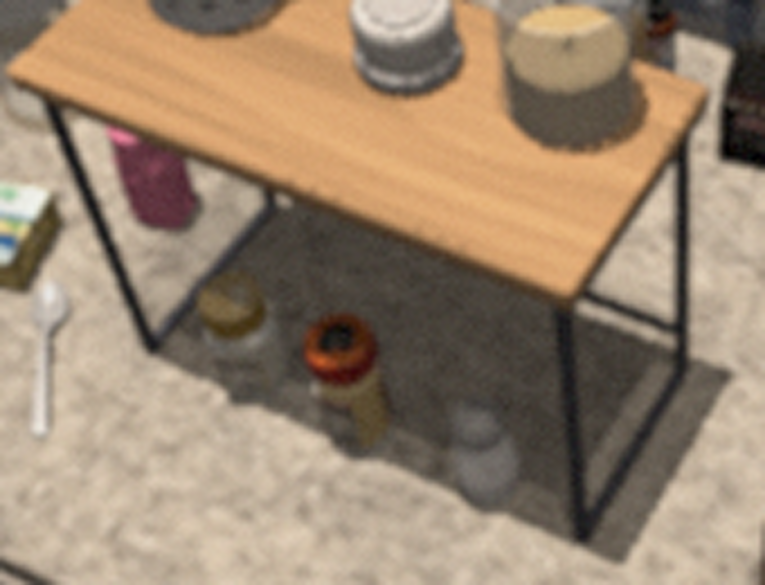

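The crop confirms the choice. Yellow cap at top pixel (211,217) is the short jar, red cap at (236,228) is the tall jar, and the grey top at (267,245) is the shaker. The pink one at (195,188) stands behind the shelf and is not meant. Next I'll measure caps, chest, tin and the space behind the lid.

```bash
python3 - <<'E'
from h import *
np.set_printoptions(suppress=True)
T=np.load('top0.npz');S=np.load('scene0.npz')
P=np.concatenate([T['W'].reshape(-1,3),S['W'].reshape(-1,3)]); P=P[~np.isnan(P[:,0])]
def sel(lo,hi): return P[np.all((P>lo)&(P<hi),1)]
for n,lo,hi in (('yel',(455,345,93),(530,400,100)),('red',(455,255,102),(530,312,112)),('shk',(455,160,60),(530,210,95)),('tin',(515,-200,60),(620,-90,72)),('mill',(680,-330,60),(780,-240,200)),('board',(430,80,255),(500,480,285))):
    p=sel(lo,hi); c,r=cv2.minEnclosingCircle(p[:,:2].astype('float32')); print(n,len(p),p.mean(0).round(1),np.round(c,1),round(r,1),p.min(0).round(),p.max(0).round())
p=sel((430,-400,97),(640,0,106)); print('rim',len(p),cv2.minAreaRect(p[:,:2].astype('float32')))
f=sel((560,-400,238),(760,0,252)); print('lidtop',cv2.minAreaRect(f[:,:2].astype('float32')))
b=sel((690,-400,80),(900,60,400)); 
for y in range(-400,60,30):
    q=b[(b[:,1]>y)&(b[:,1]<y+30)]; q=q[q[:,0]<820]
    if len(q): print(y,len(q),'xmin',np.percentile(q[:,0],3).round(),'zmax',q[:,2].max().round())
E
```

```text
yel 129 [490.  375.2  96.6] [491.2 376.6] 22.0 [471. 355.  93.] [511. 398. 100.]
red 237 [487.9 287.3 106.4] [488.9 287.4] 23.7 [467. 265. 102.] [512. 309. 111.]
shk 232 [487.5 185.3  79.7] [489.4 189.2] 19.3 [470. 171.  60.] [509. 205.  92.]
tin 1091 [ 569.3 -147.6   63.9] [ 584.5 -146.7] 58.0 [ 527. -199.   60.] [ 620. -101.   72.]
mill 715 [ 723.  -294.8  130.6] [ 722.2 -284.3] 24.7 [ 698. -308.   60.] [ 746. -262.  181.]
board 2349 [480.8 267.5 281.3] [483.1 285.4] 185.5 [465. 100. 255.] [500. 471. 285.]
rim 2470 ((556.5015258789062, -183.2943572998047), (344.9591979980469, 178.3070068359375), 84.80847930908203)
lidtop ((671.8294677734375, -187.83619689941406), (353.3907470703125, 86.00601196289062), 74.21629333496094)
-400 51 xmin 809.0 zmax 133.0
-310 530 xmin 702.0 zmax 181.0
-280 57 xmin 702.0 zmax 180.0
-160 2 xmin 690.0 zmax 241.0
-130 16 xmin 690.0 zmax 244.0
-100 306 xmin 692.0 zmax 283.0
-70 1047 xmin 695.0 zmax 307.0
-40 1423 xmin 708.0 zmax 344.0
-10 513 xmin 707.0 zmax 344.0
20 96 xmin 729.0 zmax 106.0
```

```bash
cat >> h.py <<'E'
from scipy.spatial.transform import Rotation as Ro
def rot(a,yaw=0):
    a=np.radians(a); z=[np.sin(a),0,-np.cos(a)]; y=[0,1,0]
    return Ro.from_euler('z',yaw)*Ro.from_matrix(np.array([np.cross(y,z),y,z]).T)
def plan(g,a,yaw=0,L=155,back=0):
    o=get_obs(); R0=Ro.from_quat(o['ee_rot']); R1=rot(a,yaw); z=R1.apply([0,0,1])
    tgt=np.array(g,float)-(L+back)*z
    print('t',round(o['clock'],2),'tcp',o['tcp_pos'].round(1),'grasp',(o['tcp_pos']+155*R0.apply([0,0,1])).round(1),'q',o['q'].round(2),'w',round(o['width'],1))
    print(' target tcp',tgt.round(1),'delta_pos',R0.inv().apply(tgt-o['tcp_pos']).round(1),'mm  angular',(R0.inv()*R1).as_rotvec().round(3))
def step(v,a,yaw=0): print('world',v,'-> tool',rot(a,yaw).inv().apply(v).round(1))
E
python3 - <<'E'
from h import *
np.set_printoptions(suppress=True)
plan((490,375,86),40,back=120)
T=np.load('top0.npz');S=np.load('scene0.npz')
P=np.concatenate([T['W'].reshape(-1,3),S['W'].reshape(-1,3)]); P=P[~np.isnan(P[:,0])]
p=P[(P[:,2]>98)&(P[:,2]<105)&(P[:,0]<530)&(P[:,0]>440)&(P[:,1]<-10)&(P[:,1]>-370)]
l=[]
for y in range(-350,-20,20):
    q=p[abs(p[:,1]-y)<10]
    if len(q)>2: l.append((y,np.median(q[:,0])))
l=np.array(l);print(np.polyfit(l[:,0],l[:,1],1),l.round().tolist(),p[:,1].min(),p[:,1].max())
E
```

```text
t 0.1 tcp [152.3 580.1 403.8] grasp [152.2 579.9 248.8] q [ 1.23  0.13  1.49 -0.    1.52 -0.09] w 85.6
 target tcp [313.2 375.  296.7] delta_pos [-207.8 -157.4  107.3] mm  angular [-0.091 -0.695 -0.246]
[  0.05836014 487.88482126] [[-350.0, 499.0], [-330.0, 462.0], [-310.0, 462.0], [-290.0, 465.0], [-270.0, 466.0], [-250.0, 468.0], [-230.0, 470.0], [-210.0, 472.0], [-190.0, 474.0], [-170.0, 476.0], [-150.0, 479.0], [-130.0, 480.0], [-110.0, 482.0], [-90.0, 484.0], [-70.0, 486.0], [-50.0, 489.0], [-30.0, 490.0]] -351.05910963419444 -10.017123760738635
```

Request:
{"method": "jog_arm", "body": {
  "delta_pos": [
    [-0.208,-0.157,0.107],
    [-0.208,-0.157,0.107],
    [-0.208,-0.157,0.107],
    [-0.208,-0.157,0.107],
    [-0.208,-0.157,0.107]
  ],
  "angular": [
    [-0.091,-0.695,-0.246],
    [-0.091,-0.695,-0.246],
    [-0.091,-0.695,-0.246],
    [-0.091,-0.695,-0.246],
    [-0.091,-0.695,-0.246]
  ],
  "gripper": [1,1,1,1,1]
}}

```text
clock: 0.52
tcp_pos: [272.2, 427.7, 324.9]
ee_rot: [0.019, 0.956, 0.0, 0.293]
contact_force: [1.4, -0.2, -0.3]
width: 85.1
gripper_force: 0.0
```

```bash
python3 -c "
from h import *
plan((490,375,86),40,back=120)"
```

```text
t 0.52 tcp [272.2 427.7 324.9] grasp [358.9 426.1 196.4] q [ 1.09 -0.17  2.   -0.6   1.11 -0.22] w 85.1
 target tcp [313.2 375.  296.7] delta_pos [-20.1 -51.5  46.9] mm  angular [-0.012 -0.104 -0.036]
```

Request:
{"method": "jog_arm", "body": {
  "delta_pos": [
    [-0.02,-0.052,0.047],
    [-0.02,-0.052,0.047],
    [-0.02,-0.052,0.047],
    [-0.02,-0.052,0.047],
    [-0.02,-0.052,0.047]
  ],
  "angular": [
    [-0.012,-0.104,-0.036],
    [-0.012,-0.104,-0.036],
    [-0.012,-0.104,-0.036],
    [-0.012,-0.104,-0.036],
    [-0.012,-0.104,-0.036]
  ],
  "gripper": [1,1,1,1,1]
}}

```text
clock: 0.93
tcp_pos: [312.4, 375.9, 297.3]
ee_rot: [0.002, 0.941, 0.0, 0.339]
contact_force: [0.0, -0.9, 0.8]
width: 85.4
gripper_force: 0.0
```

```bash
python3 -c "
from h import *
plan((490,375,86),40,back=0)
d=cam('top'); save(d,'pics/top1.png',(140,130,340,280),4)"
```

```text
t 0.93 tcp [312.4 375.9 297.3] grasp [411.4 375.7 178.1] q [ 0.98 -0.24  2.13 -0.71  0.95 -0.25] w 85.4
 target tcp [390.4 375.  204.7] delta_pos [ -0.8  -0.8 121. ] mm  angular [-0.001 -0.005 -0.005]
```

View pics/top1.png

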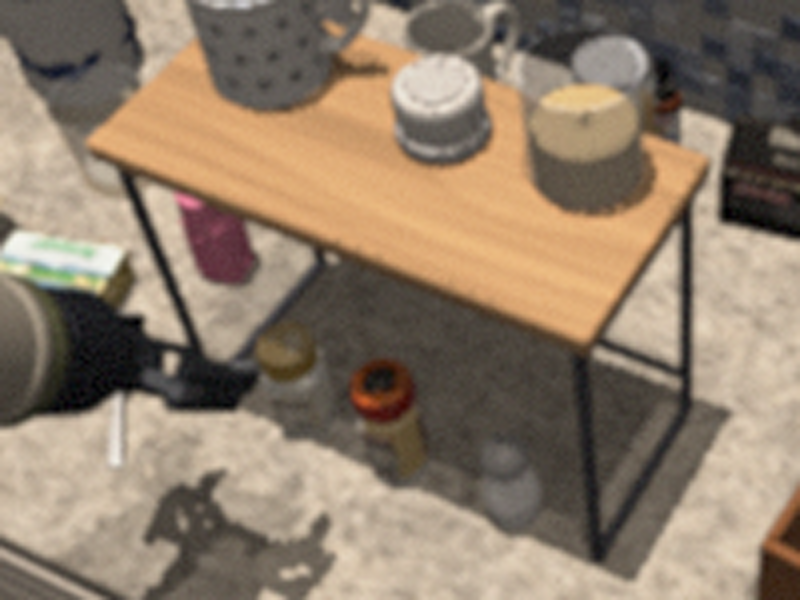

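The picture shows the gripper at about (200,370), in front of the yellow cap at (285,350), with the red cap at (385,390) and the shaker at (510,490) standing clear. I'll advance and close.

Request:
{"method": "jog_arm", "body": {
  "delta_pos": [
    [0,0,0.03],
    [0,0,0.06],
    [0,-0.001,0.09],
    [0,-0.001,0.11],
    [-0.001,-0.001,0.123]
  ],
  "angular": [
    [0,0,0],
    [0,0,0],
    [0,0,0],
    [0,0,0],
    [0,-0.005,-0.005]
  ],
  "gripper": [1,1,1,1,1]
}}

```text
clock: 1.4
tcp_pos: [392.1, 375.4, 201.4]
ee_rot: [-0.001, 0.94, -0.001, 0.341]
contact_force: [0.4, -0.4, 0.2]
width: 85.5
gripper_force: 0.0
```

Request:
{"method": "jog_arm", "body": {
  "delta_pos": [
    [0,0,0],
    [0,0,0],
    [0,0,0],
    [0,0,0],
    [0,0,0]
  ],
  "angular": [
    [0,0,0],
    [0,0,0],
    [0,0,0],
    [0,0,0],
    [0,0,0]
  ],
  "gripper": [0.8,0.6,0,0,0]
}}

```text
clock: 1.82
tcp_pos: [391.6, 375.7, 204.6]
ee_rot: [-0.001, 0.939, 0.0, 0.343]
contact_force: [-0.2, 1.3, 2.4]
width: 40.2
gripper_force: 57.1
```

Request:
{"method": "jog_arm", "body": {
  "delta_pos": [
    [0,0,0],
    [0,0,0],
    [0,0,0],
    [0,0,0],
    [0,0,0]
  ],
  "angular": [
    [0,0,0],
    [0,0,0],
    [0,0,0],
    [0,0,0],
    [0,0,0]
  ],
  "gripper": [0,0,0,0,0]
}}

```text
clock: 2.23
tcp_pos: [392.0, 375.5, 204.6]
ee_rot: [-0.0, 0.939, 0.001, 0.343]
contact_force: [-1.6, 2.9, 6.8]
width: 40.2
gripper_force: 57.9
```

```bash
python3 -c "
from h import *
plan((490,375,86),40,back=0); print(get_obs()['gripper_force'])
d=cam('scene'); save(d,'pics/s1.png',(240,120,370,260),4)
step((-60,0,120),40)"
```

```text
t 2.23 tcp [392.  375.5 204.6] grasp [491.9 375.7  86.1] q [ 0.84  0.04  2.07 -0.83  0.7  -0.17] w 40.2
 target tcp [390.4 375.  204.7] delta_pos [ 1.2 -0.5 -1.2] mm  angular [0.001 0.002 0.001]
57.9370254452806
world (-60, 0, 120) -> tool [ -31.2    0.  -130.5]
```

View pics/s1.png

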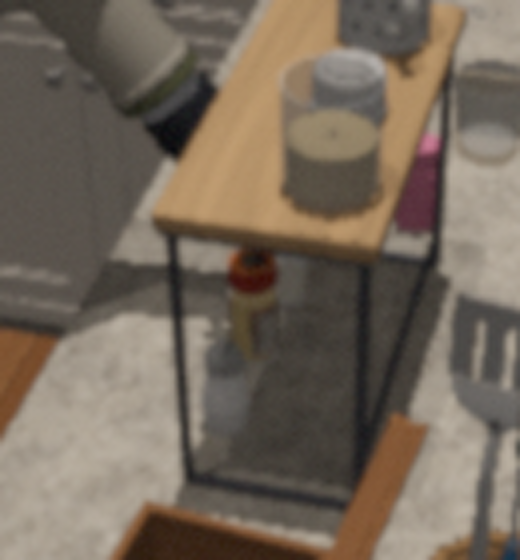

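The crop shows the arm reaching under the board's far end, with the red cap at (252,270) and the shaker at (225,380) undisturbed. The opening of 40.2 mm matches the yellow cap, so the jar is gripped. I'll draw it out.

Request:
{"method": "jog_arm", "body": {
  "delta_pos": [
    [-0.003,0,-0.01],
    [-0.003,0,-0.03],
    [-0.003,0,-0.06],
    [-0.003,0,-0.09],
    [-0.003,0,-0.115]
  ],
  "angular": [
    [0,0,0],
    [0,0,0],
    [0,0,0],
    [0,0,0],
    [0,0,0]
  ],
  "gripper": [0,0,0,0,0]
}}

```text
clock: 2.7
tcp_pos: [318.8, 374.1, 293.5]
ee_rot: [-0.0, 0.94, -0.001, 0.341]
contact_force: [0.8, 0.7, -0.8]
width: 40.0
gripper_force: 57.2
```

```bash
python3 -c "
from h import *
plan((418,130,280),40,-0.6)"
```

```text
t 2.7 tcp [318.8 374.1 293.5] grasp [418.2 373.7 174.6] q [ 0.97 -0.23  2.13 -0.72  0.94 -0.26] w 40.0
 target tcp [335.8 186.3 398.7] delta_pos [ -80.3 -188.1  -69.4] mm  angular [ 0.383 -0.001  0.461]
```

Request:
{"method": "jog_arm", "body": {
  "delta_pos": [
    [-0.08,-0.188,-0.07],
    [-0.08,-0.188,-0.07],
    [-0.08,-0.188,-0.07],
    [-0.08,-0.188,-0.07],
    [-0.08,-0.188,-0.07]
  ],
  "angular": [
    [0.383,0,0.461],
    [0.383,0,0.461],
    [0.383,0,0.461],
    [0.383,0,0.461],
    [0.383,0,0.461]
  ],
  "gripper": [0,0,0,0,0]
}}

```text
clock: 3.12
tcp_pos: [334.8, 191.9, 394.9]
ee_rot: [0.28, 0.897, -0.102, 0.326]
contact_force: [1.0, -0.0, -0.7]
width: 40.2
gripper_force: 57.5
```

```bash
python3 -c "
from h import *
plan((470,-60,280),40,-0.6)"
```

```text
t 3.12 tcp [334.8 191.9 394.9] grasp [416.7 135.3 276. ] q [ 0.7  -0.58  2.2  -0.68  1.37 -0.18] w 40.2
 target tcp [387.8  -3.7 398.7] delta_pos [-121.2 -130.8   96.4] mm  angular [-0.003 -0.001 -0.004]
```

Request:
{"method": "jog_arm", "body": {
  "delta_pos": [
    [-0.121,-0.131,0.096],
    [-0.121,-0.131,0.096],
    [-0.121,-0.131,0.096],
    [-0.121,-0.131,0.096],
    [-0.121,-0.131,0.096]
  ],
  "angular": [
    [0,0,0],
    [0,0,0],
    [0,0,0],
    [0,0,0],
    [0,0,0]
  ],
  "gripper": [0,0,0,0,0]
}}

```text
clock: 3.53
tcp_pos: [388.9, -3.8, 398.5]
ee_rot: [0.278, 0.898, -0.101, 0.327]
contact_force: [1.4, 1.2, -1.6]
width: 39.9
gripper_force: 57.4
```

```bash
python3 -c "
from h import *
plan((530,-288,240),40,-0.095)"
```

```text
t 3.53 tcp [388.9  -3.8 398.5] grasp [471.3 -60.  279.8] q [ 0.05 -0.8   2.32 -0.45  1.08 -0.82] w 39.9
 target tcp [ 430.8 -278.5  358.7] delta_pos [-119.7 -203.2  152.3] mm  angular [-0.324  0.001 -0.387]
```

Request:
{"method": "jog_arm", "body": {
  "delta_pos": [
    [-0.12,-0.203,0.152],
    [-0.12,-0.203,0.152],
    [-0.12,-0.203,0.152],
    [-0.12,-0.203,0.152],
    [-0.12,-0.203,0.152]
  ],
  "angular": [
    [-0.324,0,-0.387],
    [-0.324,0,-0.387],
    [-0.324,0,-0.387],
    [-0.324,0,-0.387],
    [-0.324,0,-0.387]
  ],
  "gripper": [0,0,0,0,0]
}}

```text
clock: 3.95
tcp_pos: [405.9, -101.3, 379.0]
ee_rot: [0.129, 0.936, -0.043, 0.325]
contact_force: [-0.1, 0.3, -2.6]
width: 40.4
gripper_force: 57.3
```

```bash
python3 -c "
from h import *
plan((530,-288,240),40,-0.095)"
```

```text
t 3.95 tcp [ 405.9 -101.3  379. ] grasp [ 498.6 -126.8  257.3] q [-0.41 -0.78  2.33  0.11  0.93 -1.74] w 40.4
 target tcp [ 430.8 -278.5  358.7] delta_pos [ -44.1 -164.    59.9] mm  angular [-0.11  -0.029 -0.14 ]
```

Request:
{"method": "jog_arm", "body": {
  "delta_pos": [
    [-0.044,-0.164,0.06],
    [-0.044,-0.164,0.06],
    [-0.044,-0.164,0.06],
    [-0.044,-0.164,0.06],
    [-0.044,-0.164,0.06]
  ],
  "angular": [
    [-0.11,-0.029,-0.14],
    [-0.11,-0.029,-0.14],
    [-0.11,-0.029,-0.14],
    [-0.11,-0.029,-0.14],
    [-0.11,-0.029,-0.14]
  ],
  "gripper": [0,0,0,0,0]
}}

```text
clock: 4.37
tcp_pos: [427.7, -259.0, 360.8]
ee_rot: [0.045, 0.939, -0.016, 0.342]
contact_force: [0.7, 0.3, -0.5]
width: 39.9
gripper_force: 57.3
```

```bash
python3 -c "
from h import *
plan((530,-288,240),40,-0.095)
d=cam('top'); save(d,'pics/top2.png',(310,170,510,350),4)"
```

```text
t 4.37 tcp [ 427.7 -259.   360.8] grasp [ 526.9 -268.6  242.1] q [-0.81 -0.41  2.14  0.56  0.93 -2.52] w 39.9
 target tcp [ 430.8 -278.5  358.7] delta_pos [ -2.5 -19.1   4.8] mm  angular [-0.001  0.    -0.001]
```

View pics/top2.png

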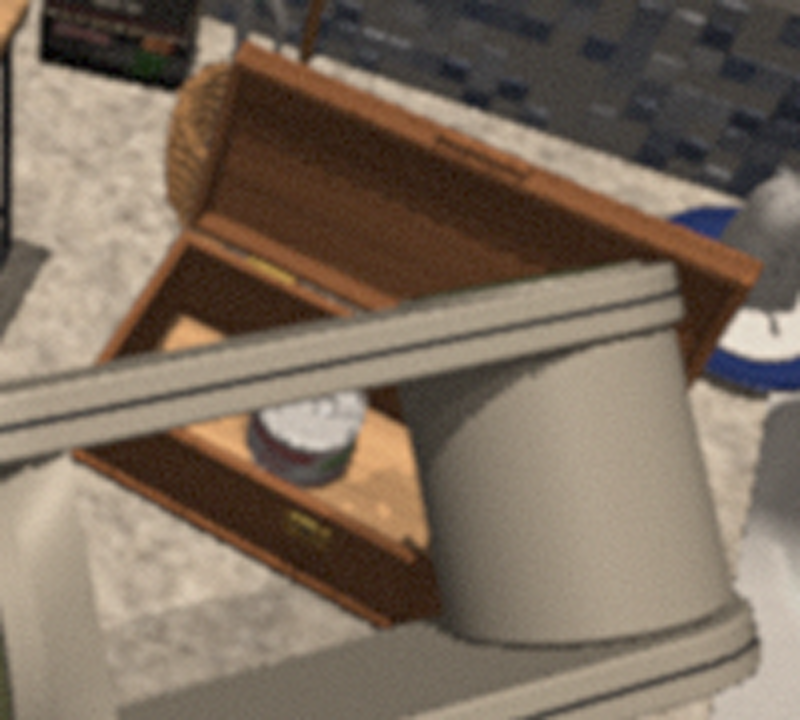

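The crop shows the arm covering the right half of the chest, the tin at (305,440) and the rim corner at (390,625). Joint 6 is near its limit, so I'll yaw the tool outward and check the right wall's place from the scene camera.

```bash
python3 -c "
from h import *
plan((530,-288,240),40,-0.35)
d=cam('scene'); save(d,'pics/s2.png',(190,200,390,400),3); W=cloud(d)
S=np.load('scene0.npz')['W'].reshape(-1,3)
for x in range(470,620,25):
    q=S[(abs(S[:,0]-x)<10)&(S[:,1]<-320)&(S[:,1]>-380)]; r=q[q[:,2]>94]; print(x,'right rim y',r[:,1].min().round(),r[:,1].max().round(),len(r), 'low', q[(q[:,2]>30)&(q[:,2]<80)][:,1].mean())
" 2>/dev/null
```

```text
t 4.42 tcp [ 427.9 -265.   357.5] grasp [ 526.5 -275.1  238.3] q [-0.82 -0.39  2.13  0.56  0.92 -2.52] w 40.2
 target tcp [ 436.4 -253.8  358.7] delta_pos [-6.5 12.   3.7] mm  angular [ 0.159 -0.004  0.19 ]
470 right rim y -345.0 -321.0 60 low -343.2165487621648
495 right rim y -349.0 -338.0 45 low -346.52851250793196
520 right rim y -351.0 -340.0 44 low -348.93183029148645
545 right rim y -353.0 -342.0 41 low -351.6175415796505
570 right rim y -355.0 -345.0 42 low -354.2281094817435
595 right rim y -359.0 -320.0 80 low -356.04049709432513
```

View pics/s2.png

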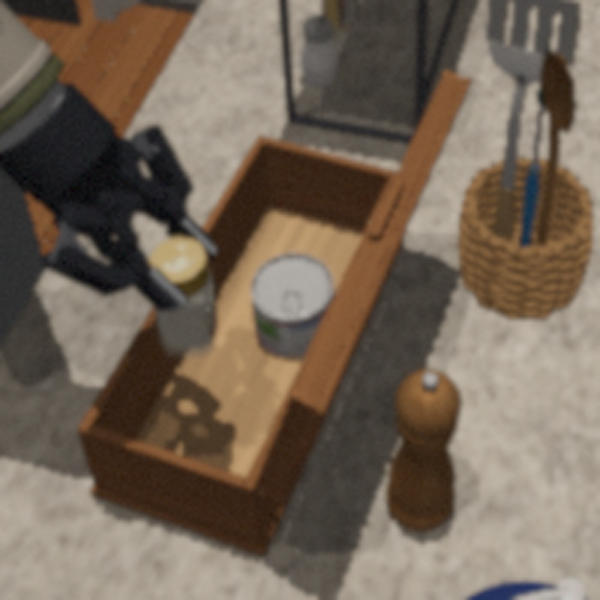

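The picture shows the yellow jar hanging upright at (185,290) over the chest, the tin at (292,300) and the mill at (425,450). The floor on the right, around (200,420), is free.

Request:
{"method": "jog_arm", "body": {
  "delta_pos": [
    [-0.006,0.014,0.005],
    [-0.006,0.014,0.005],
    [-0.006,0.014,0.005],
    [-0.006,0.014,0.005],
    [-0.006,0.014,0.005]
  ],
  "angular": [
    [0.159,-0.004,0.19],
    [0.159,-0.004,0.19],
    [0.159,-0.004,0.19],
    [0.159,-0.004,0.19],
    [0.159,-0.004,0.19]
  ],
  "gripper": [0,0,0,0,0]
}}

```text
clock: 4.88
tcp_pos: [437.4, -243.4, 361.1]
ee_rot: [0.16, 0.926, -0.058, 0.338]
contact_force: [0.1, -0.3, -1.7]
width: 40.0
gripper_force: 57.6
```

```bash
python3 -c "
from h import *
plan((532,-286,97),40,-0.35)"
```

```text
t 4.88 tcp [ 437.4 -243.4  361.1] grasp [ 531.6 -276.8  242.6] q [-0.7  -0.46  2.17  0.32  0.78 -2.08] w 40.0
 target tcp [ 438.4 -251.8  215.7] delta_pos [ 90.8  -7.8 113.6] mm  angular [0.006 0.003 0.006]
```

Request:
{"method": "jog_arm", "body": {
  "delta_pos": [
    [0.008,-0.008,0.01],
    [0.023,-0.008,0.029],
    [0.042,-0.008,0.053],
    [0.06,-0.008,0.076],
    [0.072,-0.008,0.09]
  ],
  "angular": [
    [0.006,0.003,0.006],
    [0.006,0.003,0.006],
    [0.006,0.003,0.006],
    [0.006,0.003,0.006],
    [0.006,0.003,0.006]
  ],
  "gripper": [0,0,0,0,0]
}}

```text
clock: 5.3
tcp_pos: [436.0, -252.5, 241.8]
ee_rot: [0.166, 0.926, -0.059, 0.335]
contact_force: [0.3, 1.6, -1.8]
width: 40.1
gripper_force: 57.6
```

Request:
{"method": "jog_arm", "body": {
  "delta_pos": [
    [0,0,0],
    [0,0,0]
  ],
  "angular": [
    [0,0,0],
    [0,0,0]
  ],
  "gripper": [0,0]
}}

```text
clock: 5.47
tcp_pos: [436.7, -252.7, 244.2]
ee_rot: [0.166, 0.926, -0.059, 0.335]
contact_force: [-0.0, -0.8, -1.0]
width: 40.1
gripper_force: 57.6
```

```bash
python3 -c "
from h import *
plan((532,-286,96),40,-0.35)"
```

```text
t 5.47 tcp [ 436.7 -252.7  244.2] grasp [ 529.9 -286.9  125.2] q [-0.71 -0.27  2.26  0.46  0.53 -2.25] w 40.1
 target tcp [ 438.4 -251.8  214.7] delta_pos [17.9  1.3 23.5] mm  angular [-0.001 -0.003 -0.004]
```

Request:
{"method": "jog_arm", "body": {
  "delta_pos": [
    [0.005,0,0.006],
    [0.01,0,0.012],
    [0.014,0.001,0.019],
    [0.017,0.001,0.022],
    [0.0175,0.001,0.0235]
  ],
  "angular": [
    [0,0,0],
    [0,0,0],
    [0,0,0],
    [0,0,0],
    [0,0,0]
  ],
  "gripper": [0,0,0,0,0]
}}

```text
clock: 5.88
tcp_pos: [439.5, -252.1, 216.0]
ee_rot: [0.165, 0.925, -0.06, 0.336]
contact_force: [-0.0, 0.4, -1.7]
width: 40.4
gripper_force: 57.6
```

Request:
{"method": "jog_arm", "body": {
  "delta_pos": [
    [0.0005,0,0.0005],
    [0.001,0,0.001],
    [0.001,0,0.001]
  ],
  "angular": [
    [0,0,0],
    [0,0,0],
    [0,0,0]
  ],
  "gripper": [0,0,0]
}}

```text
clock: 6.13
tcp_pos: [439.7, -252.5, 215.9]
ee_rot: [0.165, 0.925, -0.06, 0.337]
contact_force: [0.7, -0.4, -1.2]
width: 40.4
gripper_force: 57.6
```

```bash
python3 -c "
from h import *
plan((532,-286,94),40,-0.35); print(get_obs()['contact_force'])"
```

```text
t 6.13 tcp [ 439.7 -252.5  215.9] grasp [ 533.3 -287.1   97.2] q [-0.71 -0.2   2.27  0.52  0.46 -2.32] w 40.4
 target tcp [ 438.4 -251.8  212.7] delta_pos [3.1 0.2 1.5] mm  angular [-0.002  0.001 -0.003]
[ 0.6963242  -0.36445952 -1.15085639]
```

Request:
{"method": "jog_arm", "body": {
  "delta_pos": [
    [0.0007,0,0.0008],
    [0.0013,0,0.0015],
    [0.002,0,0.0023],
    [0.002,0,0.0023]
  ],
  "angular": [
    [0,0,0],
    [0,0,0],
    [0,0,0],
    [0,0,0]
  ],
  "gripper": [0,0,0,0]
}}

```text
clock: 6.47
tcp_pos: [439.6, -252.5, 212.7]
ee_rot: [0.165, 0.925, -0.06, 0.337]
contact_force: [0.7, 1.0, -0.8]
width: 40.2
gripper_force: 57.7
```

Request:
{"method": "jog_arm", "body": {
  "delta_pos": [
    [0.0007,0,0.0008],
    [0.0013,0,0.0015],
    [0.0013,0,0.0015]
  ],
  "angular": [
    [0,0,0],
    [0,0,0],
    [0,0,0]
  ],
  "gripper": [0,0,0]
}}

```text
clock: 6.72
tcp_pos: [440.5, -253.0, 212.4]
ee_rot: [0.165, 0.924, -0.061, 0.339]
contact_force: [-2.8, 3.2, 8.6]
width: 40.1
gripper_force: 59.3
```

```bash
python3 -c "
from h import *
plan((532,-286,94),40,-0.35); print(get_obs()['contact_force'])"
```

```text
t 6.72 tcp [ 440.5 -253.   212.4] grasp [ 534.4 -287.7   94.1] q [-0.71 -0.19  2.27  0.54  0.45 -2.34] w 40.1
 target tcp [ 438.4 -251.8  212.7] delta_pos [ 1.6  0.3 -1.8] mm  angular [-0.003  0.004 -0.002]
[-2.78230475  3.24451501  8.60076045]
```

Request:
{"method": "jog_arm", "body": {
  "delta_pos": [
    [0,0,0],
    [0,0,0],
    [0,0,0],
    [0,0,0],
    [0,0,0]
  ],
  "angular": [
    [0,0,0],
    [0,0,0],
    [0,0,0],
    [0,0,0],
    [0,0,0]
  ],
  "gripper": [0.55,0.65,0.65,0.65,0.65]
}}

```text
clock: 7.13
tcp_pos: [439.4, -252.3, 210.3]
ee_rot: [0.165, 0.925, -0.06, 0.337]
contact_force: [-0.1, 0.2, 0.6]
width: 55.5
gripper_force: 0.0
```

Request:
{"method": "jog_arm", "body": {
  "delta_pos": [
    [0,0,-0.015],
    [0,0,-0.04],
    [0,0,-0.08],
    [0,0,-0.12],
    [0,0,-0.15]
  ],
  "angular": [
    [0,0,0],
    [0,0,0],
    [0,0,0],
    [0,0,0],
    [0,0,0]
  ],
  "gripper": [0.65,0.65,0.65,0.65,0.65]
}}

```text
clock: 7.55
tcp_pos: [349.2, -218.8, 324.2]
ee_rot: [0.165, 0.925, -0.06, 0.336]
contact_force: [0.8, -1.5, 1.3]
width: 55.5
gripper_force: 0.0
```

```bash
python3 -c "
from h import *
plan((418,130,290),40,-0.6)
d=cam('scene'); save(d,'pics/s3.png',(190,200,390,400),3); W=cloud(d)
m=np.all((W>(500,-320,95))&(W<(570,-250,115)),-1); p=W[m]; print(len(p),p.mean(0),p.min(0),p.max(0))"
```

```text
t 7.55 tcp [ 349.2 -218.8  324.2] grasp [ 442.5 -253.2  205.4] q [-0.82 -0.77  2.43  0.39  0.88 -2.2 ] w 55.5
 target tcp [335.8 186.3 408.7] delta_pos [  62.9  375.4 -162.8] mm  angular [ 0.159 -0.001  0.189]
233 [ 538.08887782 -288.33501787  103.6118361 ] [ 517.46503742 -307.01509285   95.47422877] [ 557.25777503 -265.6423971   108.27007087]
```

View pics/s3.png

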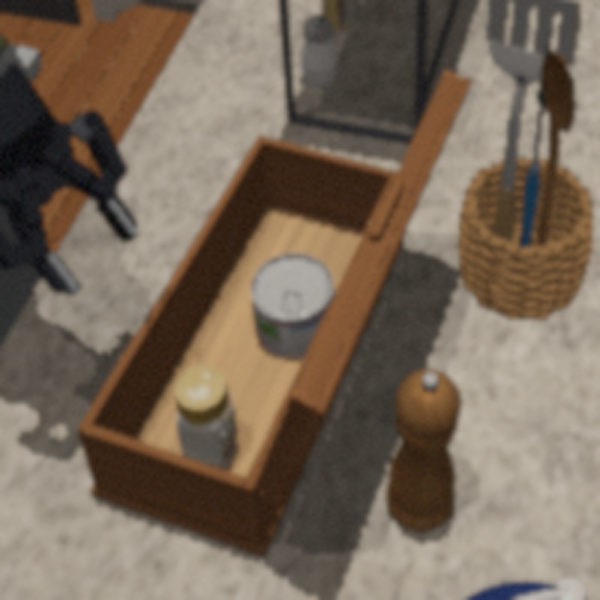

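The picture shows the short jar standing upright at (205,415) with the tin at (292,300), and the gripper clear at the left. I'll go back for the red one.

```bash
python3 -c "
from h import *
plan((497,-59,261),40,-0.4)"
```

```text
t 7.6 tcp [ 348.1 -218.6  334.1] grasp [ 442.7 -254.2  216.7] q [-0.82 -0.79  2.43  0.39  0.89 -2.2 ] w 55.5
 target tcp [405.2 -20.2 379.7] delta_pos [-19.4 205.6 -45.3] mm  angular [0.026 0.013 0.041]
```

Request:
{"method": "jog_arm", "body": {
  "delta_pos": [
    [-0.02,0.206,-0.045],
    [-0.02,0.206,-0.045],
    [-0.02,0.206,-0.045],
    [-0.02,0.206,-0.045],
    [-0.02,0.206,-0.045]
  ],
  "angular": [
    [0.026,0.013,0.041],
    [0.026,0.013,0.041],
    [0.026,0.013,0.041],
    [0.026,0.013,0.041],
    [0.026,0.013,0.041]
  ],
  "gripper": [1,1,1,1,1]
}}

```text
clock: 8.02
tcp_pos: [401.1, -46.4, 366.0]
ee_rot: [0.19, 0.922, -0.064, 0.331]
contact_force: [1.1, -0.0, -0.9]
width: 85.3
gripper_force: 0.0
```

```bash
python3 -c "
from h import *
plan((410,180,250),40,-0.5)"
```

```text
t 8.02 tcp [401.1 -46.4 366. ] grasp [492.  -84.3 246.3] q [-0.18 -0.82  2.38 -0.17  0.91 -1.28] w 85.3
 target tcp [322.6 227.8 368.7] delta_pos [ 138.   221.3 -115.2] mm  angular [ 0.067 -0.01   0.07 ]
```

```bash
python3 -c "
from h import *
plan((400,20,245),5,0)"
```

```text
t 8.02 tcp [401.1 -46.4 366. ] grasp [492.  -84.3 246.3] q [-0.18 -0.82  2.38 -0.17  0.91 -1.28] w 85.3
 target tcp [386.5  20.  399.4] delta_pos [  9.5  55.5 -50.6] mm  angular [-0.148  0.595 -0.382]
```

Request:
{"method": "jog_arm", "body": {
  "delta_pos": [
    [0.01,0.055,-0.05],
    [0.01,0.055,-0.05],
    [0.01,0.055,-0.05],
    [0.01,0.055,-0.05],
    [0.01,0.055,-0.05]
  ],
  "angular": [
    [-0.148,0.595,-0.382],
    [-0.148,0.595,-0.382],
    [-0.148,0.595,-0.382],
    [-0.148,0.595,-0.382],
    [-0.148,0.595,-0.382]
  ],
  "gripper": [1,1,1,1,1]
}}

```text
clock: 8.43
tcp_pos: [386.5, 19.3, 398.6]
ee_rot: [0.022, 0.996, -0.008, 0.08]
contact_force: [0.5, -0.8, -0.0]
width: 85.2
gripper_force: 0.0
```

```bash
python3 -c "
from h import *
plan((390,200,245),5,0)"
```

```text
t 8.43 tcp [386.5  19.3 398.6] grasp [411.2  16.5 245.6] q [-0.08 -0.58  2.11 -0.01  1.45 -1.61] w 85.2
 target tcp [376.5 200.  399.4] delta_pos [ 17.3 180.   -5.7] mm  angular [-0.017  0.074 -0.043]
```

Request:
{"method": "jog_arm", "body": {
  "delta_pos": [
    [0.017,0.18,-0.006],
    [0.017,0.18,-0.006],
    [0.017,0.18,-0.006],
    [0.017,0.18,-0.006],
    [0.017,0.18,-0.006]
  ],
  "angular": [
    [-0.017,0.074,-0.043],
    [-0.017,0.074,-0.043],
    [-0.017,0.074,-0.043],
    [-0.017,0.074,-0.043],
    [-0.017,0.074,-0.043]
  ],
  "gripper": [1,1,1,1,1]
}}

```text
clock: 8.85
tcp_pos: [377.2, 202.8, 398.2]
ee_rot: [0.002, 0.999, -0.0, 0.045]
contact_force: [0.2, 1.0, 0.4]
width: 85.2
gripper_force: 0.0
```

```bash
python3 -c "
from h import *
plan((489,287,95),40,-0.2,back=115)"
```

```text
t 8.85 tcp [377.2 202.8 398.2] grasp [391.  202.8 243.9] q [ 0.39 -0.4   1.98 -0.03  1.47 -1.18] w 85.2
 target tcp [318.9 321.5 301.8] delta_pos [ 67.2 118.4  90.8] mm  angular [ 0.076 -0.607  0.184]
```

Request:
{"method": "jog_arm", "body": {
  "delta_pos": [
    [0.067,0.118,0.091],
    [0.067,0.118,0.091],
    [0.067,0.118,0.091],
    [0.067,0.118,0.091],
    [0.067,0.118,0.091]
  ],
  "angular": [
    [0.076,-0.607,0.184],
    [0.076,-0.607,0.184],
    [0.076,-0.607,0.184],
    [0.076,-0.607,0.184],
    [0.076,-0.607,0.184]
  ],
  "gripper": [1,1,1,1,1]
}}

```text
clock: 9.27
tcp_pos: [319.4, 316.8, 300.7]
ee_rot: [0.082, 0.95, -0.032, 0.299]
contact_force: [0.3, -1.1, -0.4]
width: 85.3
gripper_force: 0.0
```

Request:
{"method": "jog_arm", "body": {
  "delta_pos": [
    [0,0,0]
  ],
  "angular": [
    [0,0,0]
  ],
  "gripper": [1]
}}

```text
clock: 9.35
tcp_pos: [318.4, 316.6, 299.0]
ee_rot: [0.082, 0.95, -0.034, 0.299]
contact_force: [-0.7, -0.0, -1.2]
width: 85.4
gripper_force: 0.0
```

```bash
python3 -c "
from h import *
plan((489,287,95),40,-0.2)"
```

```text
t 9.35 tcp [318.4 316.6 299. ] grasp [405.6 299.1 172.1] q [ 0.89 -0.33  2.18 -0.62  1.07 -0.27] w 85.4
 target tcp [391.4 306.8 213.7] delta_pos [-11.4   4.5 112. ] mm  angular [ 0.002 -0.087  0.027]
```

Request:
{"method": "jog_arm", "body": {
  "delta_pos": [
    [-0.011,0.004,0.02],
    [-0.011,0.004,0.05],
    [-0.011,0.004,0.08],
    [-0.011,0.004,0.1],
    [-0.011,0.004,0.114]
  ],
  "angular": [
    [0,-0.087,0.027],
    [0,-0.087,0.027],
    [0,-0.087,0.027],
    [0,-0.087,0.027],
    [0,-0.087,0.027]
  ],
  "gripper": [1,1,1,1,1]
}}

```text
clock: 9.77
tcp_pos: [395.7, 303.4, 213.7]
ee_rot: [0.094, 0.936, -0.034, 0.337]
contact_force: [0.6, -0.0, -0.3]
width: 85.7
gripper_force: 0.0
```

Request:
{"method": "jog_arm", "body": {
  "delta_pos": [
    [0,0,0]
  ],
  "angular": [
    [0,0,0]
  ],
  "gripper": [1]
}}

```text
clock: 9.85
tcp_pos: [395.4, 302.9, 213.0]
ee_rot: [0.095, 0.936, -0.035, 0.337]
contact_force: [-0.4, -0.2, -1.0]
width: 85.4
gripper_force: 0.0
```

```bash
python3 -c "
from h import *
plan((490,287,96),40,-0.2)"
```

```text
t 9.85 tcp [395.4 302.9 213. ] grasp [492.1 282.8  93.5] q [ 0.75 -0.07  2.16 -0.81  0.8  -0.11] w 85.4
 target tcp [392.4 306.8 214.7] delta_pos [ 1.8  3.2 -3.7] mm  angular [-0.003 -0.007 -0.   ]
```

Correct by a few mm, then close.

Request:
{"method": "jog_arm", "body": {
  "delta_pos": [
    [0.001,0.003,-0.003],
    [0.001,0.003,-0.003],
    [0.001,0.003,-0.003],
    [0.001,0.003,-0.003],
    [0.001,0.003,-0.003]
  ],
  "angular": [
    [0,-0.007,0],
    [0,-0.007,0],
    [0,-0.007,0],
    [0,-0.007,0],
    [0,-0.007,0]
  ],
  "gripper": [1,0.8,0.6,0.4,0]
}}

```text
clock: 10.27
tcp_pos: [392.7, 309.0, 218.5]
ee_rot: [0.094, 0.934, -0.032, 0.343]
contact_force: [-2.0, -0.6, 0.6]
width: 42.8
gripper_force: 60.4
```

Request:
{"method": "jog_arm", "body": {
  "delta_pos": [
    [0,0,0],
    [0,0,0],
    [0,0,0],
    [0,0,0],
    [0,0,0]
  ],
  "angular": [
    [0,0,0],
    [0,0,0],
    [0,0,0],
    [0,0,0],
    [0,0,0]
  ],
  "gripper": [0,0,0,0,0]
}}

```text
clock: 10.68
tcp_pos: [392.8, 308.9, 218.4]
ee_rot: [0.094, 0.934, -0.032, 0.343]
contact_force: [-2.8, -0.6, 6.3]
width: 42.6
gripper_force: 60.5
```

```bash
python3 -c "
from h import *
plan((490,287,96),40,-0.2)"
```

```text
t 10.68 tcp [392.8 308.9 218.4] grasp [491.3 289.6 100.3] q [ 0.77 -0.08  2.15 -0.83  0.81 -0.09] w 42.6
 target tcp [392.4 306.8 214.7] delta_pos [ 2.4 -2.2  2.8] mm  angular [ 0.004  0.006 -0.002]
```

Request:
{"method": "jog_arm", "body": {
  "delta_pos": [
    [-0.003,0,-0.01],
    [-0.003,0,-0.03],
    [-0.003,0,-0.06],
    [-0.003,0,-0.09],
    [-0.003,0,-0.115]
  ],
  "angular": [
    [0,0,0],
    [0,0,0],
    [0,0,0],
    [0,0,0],
    [0,0,0]
  ],
  "gripper": [0,0,0,0,0]
}}

```text
clock: 11.1
tcp_pos: [320.4, 322.4, 308.2]
ee_rot: [0.094, 0.934, -0.033, 0.342]
contact_force: [1.1, 0.6, -0.9]
width: 42.9
gripper_force: 61.2
```

Request:
{"method": "jog_arm", "body": {
  "delta_pos": [
    [0,0,0]
  ],
  "angular": [
    [0,0,0]
  ],
  "gripper": [0]
}}

```text
clock: 11.18
tcp_pos: [320.5, 324.0, 311.5]
ee_rot: [0.094, 0.934, -0.03, 0.344]
contact_force: [0.9, 1.2, -1.3]
width: 42.6
gripper_force: 61.2
```

```bash
python3 -c "
from h import *
plan((418,130,280),40,-0.6)
d=cam('top'); save(d,'pics/top3.png',(130,130,330,280),4)"
```

```text
t 11.18 tcp [320.5 324.  311.5] grasp [419.1 305.3 193.3] q [ 0.92 -0.33  2.18 -0.72  1.06 -0.16] w 42.6
 target tcp [335.8 186.3 398.7] delta_pos [ -89.3 -131.3  -40.2] mm  angular [0.266 0.004 0.302]
```

View pics/top3.png

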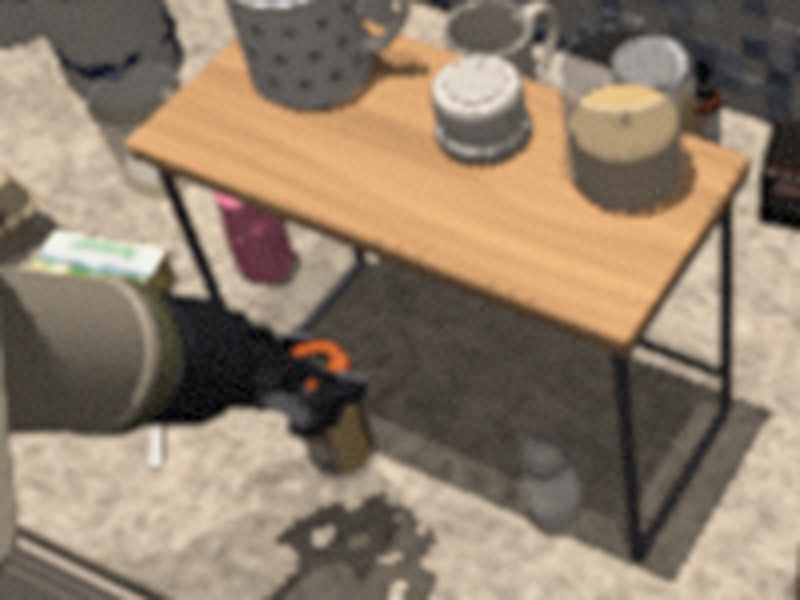

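The crop shows the red cap at (320,360) held in the fingers with the jar hanging below, and the shaker at (550,490) in place. I'll take the same route as before.

Request:
{"method": "jog_arm", "body": {
  "delta_pos": [
    [-0.089,-0.131,-0.04],
    [-0.089,-0.131,-0.04],
    [-0.089,-0.131,-0.04],
    [-0.089,-0.131,-0.04],
    [-0.089,-0.131,-0.04]
  ],
  "angular": [
    [0.266,0.004,0.302],
    [0.266,0.004,0.302],
    [0.266,0.004,0.302],
    [0.266,0.004,0.302],
    [0.266,0.004,0.302]
  ],
  "gripper": [0,0,0,0,0]
}}

```text
clock: 11.65
tcp_pos: [338.2, 182.1, 398.2]
ee_rot: [0.281, 0.896, -0.104, 0.328]
contact_force: [-0.2, 0.5, -1.3]
width: 43.1
gripper_force: 61.7
```

```bash
python3 -c "
from h import *
plan((470,-60,275),40,-0.6)"
```

```text
t 11.65 tcp [338.2 182.1 398.2] grasp [420.2 124.6 279.9] q [ 0.67 -0.6   2.2  -0.68  1.36 -0.21] w 43.1
 target tcp [387.8  -3.7 393.7] delta_pos [-109.  -124.2   98.5] mm  angular [-0.007  0.004 -0.004]
```

Request:
{"method": "jog_arm", "body": {
  "delta_pos": [
    [-0.03,-0.07,0.025],
    [-0.03,-0.07,0.025],
    [-0.109,-0.124,0.098],
    [-0.109,-0.124,0.098],
    [-0.109,-0.124,0.098]
  ],
  "angular": [
    [0,0,0],
    [0,0,0],
    [0,0,0],
    [0,0,0],
    [0,0,0]
  ],
  "gripper": [0,0,0,0,0]
}}

```text
clock: 12.07
tcp_pos: [387.6, -1.4, 389.3]
ee_rot: [0.277, 0.898, -0.104, 0.327]
contact_force: [1.1, 2.0, -1.4]
width: 42.5
gripper_force: 61.9
```

```bash
python3 -c "
from h import *
# chest (-3,-33): world
print(545-3-33*.095, -181+.3-33)
plan((539,-214,250),40,-0.35)"
```

```text
538.865 -213.7
t 12.07 tcp [387.6  -1.4 389.3] grasp [469.6 -58.4 270.7] q [ 0.06 -0.8   2.33 -0.47  1.08 -0.8 ] w 42.5
 target tcp [ 445.4 -179.8  368.7] delta_pos [-100.1 -114.3  111.9] mm  angular [-0.166  0.001 -0.189]
```

Request:
{"method": "jog_arm", "body": {
  "delta_pos": [
    [-0.099,-0.112,0.111],
    [-0.099,-0.112,0.111],
    [-0.099,-0.112,0.111],
    [-0.099,-0.112,0.111],
    [-0.099,-0.112,0.111]
  ],
  "angular": [
    [-0.166,0,-0.189],
    [-0.166,0,-0.189],
    [-0.166,0,-0.189],
    [-0.166,0,-0.189],
    [-0.166,0,-0.189]
  ],
  "gripper": [0,0,0,0,0]
}}

```text
clock: 12.48
tcp_pos: [431.5, -132.3, 372.1]
ee_rot: [0.163, 0.925, -0.059, 0.337]
contact_force: [1.3, 1.7, -1.6]
width: 42.7
gripper_force: 61.9
```

Request:
{"method": "jog_arm", "body": {
  "delta_pos": [
    [0,0,0],
    [0,0,0]
  ],
  "angular": [
    [0,0,0],
    [0,0,0]
  ],
  "gripper": [0,0]
}}

```text
clock: 12.65
tcp_pos: [431.0, -134.1, 370.6]
ee_rot: [0.167, 0.926, -0.06, 0.334]
contact_force: [-0.2, 0.2, -2.3]
width: 42.9
gripper_force: 61.9
```

```bash
python3 -c "
from h import *
plan((539,-211,140),40,-0.35)
d=cam('scene'); save(d,'pics/s4.png',(190,200,390,400),3); W=cloud(d)
h=cv2.cvtColor(d['pixels'],cv2.COLOR_RGB2HSV); m=np.all((W>(490,-260,180))&(W<(590,-160,290)),-1)&((h[...,0]<12)|(h[...,0]>170))&(h[...,1]>120); p=W[m]; print(len(p),p.mean(0).round(),p.min(0).round(),p.max(0).round())"
```

```text
t 12.65 tcp [ 431.  -134.1  370.6] grasp [ 523.7 -168.6  251.4] q [-0.44 -0.65  2.28  0.07  0.82 -1.68] w 42.9
 target tcp [ 445.4 -176.8  258.7] delta_pos [ 49.6 -35.1 104.3] mm  angular [-0.004 -0.005 -0.006]
101 [ 533. -177.  252.] [ 502. -189.  182.] [ 545. -160.  279.]
```

View pics/s4.png

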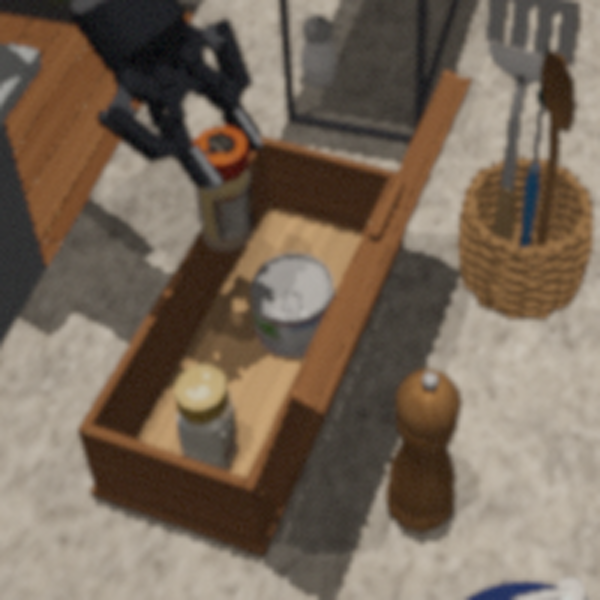

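The picture shows the tall jar hanging upright at (225,190), the short jar standing at (205,415) and the tin at (292,300), with free floor between them. I'll move sideways at height, then go down.

Request:
{"method": "jog_arm", "body": {
  "delta_pos": [
    [-0.022,-0.034,0.018],
    [-0.022,-0.034,0.018],
    [-0.006,-0.034,0.037],
    [0.013,-0.034,0.06],
    [0.023,-0.034,0.072]
  ],
  "angular": [
    [0,-0.005,-0.006],
    [0,-0.005,-0.006],
    [0,-0.005,-0.006],
    [0,-0.005,-0.006],
    [0,-0.005,-0.006]
  ],
  "gripper": [0,0,0,0,0]
}}

```text
clock: 13.12
tcp_pos: [446.2, -170.9, 299.9]
ee_rot: [0.16, 0.926, -0.06, 0.337]
contact_force: [0.2, 0.4, -3.2]
width: 42.6
gripper_force: 62.1
```

Request:
{"method": "jog_arm", "body": {
  "delta_pos": [
    [0,0,0],
    [0,0,0]
  ],
  "angular": [
    [0,0,0],
    [0,0,0]
  ],
  "gripper": [0,0]
}}

```text
clock: 13.28
tcp_pos: [446.8, -171.3, 302.3]
ee_rot: [0.16, 0.926, -0.06, 0.338]
contact_force: [0.6, 0.3, 0.2]
width: 42.7
gripper_force: 62.1
```

```bash
python3 -c "
from h import *
plan((540,-211,112),40,-0.35)
d=cam('scene'); W=cloud(d)
h=cv2.cvtColor(d['pixels'],cv2.COLOR_RGB2HSV); m=np.all((W>(490,-260,120))&(W<(590,-160,290)),-1)&((h[...,0]<12)|(h[...,0]>170))&(h[...,1]>120); p=W[m]; print(len(p),p.mean(0).round(),p.min(0).round(),p.max(0).round())
m=np.all((W>(500,-320,93))&(W<(575,-250,115)),-1); p=W[m];print(len(p),p.mean(0).round())"
```

```text
t 13.28 tcp [ 446.8 -171.3  302.3] grasp [ 540.6 -205.4  183.8] q [-0.52 -0.48  2.3   0.18  0.63 -1.85] w 42.7
 target tcp [ 446.4 -176.8  230.7] delta_pos [45.  -5.1 55.8] mm  angular [0.001 0.002 0.007]
143 [ 546. -205.  189.] [ 522. -232.  174.] [ 562. -173.  218.]
243 [ 538. -289.  103.]
```

Request:
{"method": "jog_arm", "body": {
  "delta_pos": [
    [0.01,-0.005,0.012],
    [0.022,-0.005,0.027],
    [0.033,-0.005,0.041],
    [0.041,-0.005,0.051],
    [0.045,-0.005,0.056]
  ],
  "angular": [
    [0,0,0],
    [0,0,0],
    [0,0,0],
    [0,0,0],
    [0,0,0]
  ],
  "gripper": [0,0,0,0,0]
}}

```text
clock: 13.75
tcp_pos: [447.4, -178.3, 232.1]
ee_rot: [0.161, 0.925, -0.061, 0.339]
contact_force: [0.2, 0.2, -1.8]
width: 42.7
gripper_force: 62.1
```

Request:
{"method": "jog_arm", "body": {
  "delta_pos": [
    [0,0,0],
    [0,0,0]
  ],
  "angular": [
    [0,0,0],
    [0,0,0]
  ],
  "gripper": [0,0]
}}

```text
clock: 13.92
tcp_pos: [447.6, -178.7, 233.3]
ee_rot: [0.161, 0.925, -0.061, 0.34]
contact_force: [-0.1, 0.6, -1.2]
width: 42.2
gripper_force: 62.1
```

```bash
python3 -c "
from h import *
plan((540,-211,108),40,-0.35)
print(get_obs()['contact_force'])"
```

```text
t 13.92 tcp [ 447.6 -178.7  233.3] grasp [ 541.9 -213.3  115.2] q [-0.53 -0.34  2.34  0.27  0.46 -1.96] w 42.2
 target tcp [ 446.4 -176.8  226.7] delta_pos [5.6 1.4 3.8] mm  angular [-0.001  0.007  0.006]
[-0.10698236  0.59738512 -1.18286267]
```

Down to about 109 first, in small steps.

Request:
{"method": "jog_arm", "body": {
  "delta_pos": [
    [0.0013,0,0.0015],
    [0.0026,0,0.003],
    [0.0035,0,0.0042],
    [0.004,0,0.0048],
    [0.004,0,0.0048]
  ],
  "angular": [
    [0,0,0],
    [0,0,0],
    [0,0,0],
    [0,0,0],
    [0,0,0]
  ],
  "gripper": [0,0,0,0,0]
}}

```text
clock: 14.33
tcp_pos: [447.4, -179.0, 226.4]
ee_rot: [0.161, 0.925, -0.062, 0.34]
contact_force: [-0.7, 1.4, 2.2]
width: 42.5
gripper_force: 62.5
```

Request:
{"method": "jog_arm", "body": {
  "delta_pos": [
    [0.0007,0,0.0008],
    [0.0007,0,0.0008]
  ],
  "angular": [
    [0,0,0],
    [0,0,0]
  ],
  "gripper": [0,0]
}}

```text
clock: 14.5
tcp_pos: [447.9, -179.2, 226.2]
ee_rot: [0.161, 0.924, -0.062, 0.341]
contact_force: [-1.6, 2.4, 8.3]
width: 42.9
gripper_force: 63.0
```

Request:
{"method": "jog_arm", "body": {
  "delta_pos": [
    [0,0,0],
    [0,0,0],
    [0,0,0],
    [0,0,0],
    [0,0,0]
  ],
  "angular": [
    [0,0,0],
    [0,0,0],
    [0,0,0],
    [0,0,0],
    [0,0,0]
  ],
  "gripper": [0.55,0.68,0.68,0.68,0.68]
}}

```text
clock: 14.92
tcp_pos: [446.7, -178.6, 224.1]
ee_rot: [0.161, 0.925, -0.061, 0.338]
contact_force: [0.0, 0.5, -1.0]
width: 58.1
gripper_force: 0.0
```

Request:
{"method": "jog_arm", "body": {
  "delta_pos": [
    [0,0,-0.012],
    [0,0,-0.035],
    [0,0,-0.07],
    [0,0,-0.1],
    [0,0,-0.12]
  ],
  "angular": [
    [0,0,0],
    [0,0,0],
    [0,0,0],
    [0,0,0],
    [0,0,0]
  ],
  "gripper": [0.68,0.68,0.68,0.68,0.68]
}}

```text
clock: 15.33
tcp_pos: [373.1, -151.6, 317.8]
ee_rot: [0.161, 0.925, -0.062, 0.339]
contact_force: [1.2, 0.2, 0.8]
width: 58.1
gripper_force: 0.0
```

```bash
python3 -c "
from h import *
d=cam('scene'); W=cloud(d)
h=cv2.cvtColor(d['pixels'],cv2.COLOR_RGB2HSV)
for lo,hi in (((500,-320,93),(575,-255,125)),((505,-245,93),(585,-180,125))):
    m=np.all((W>lo)&(W<hi),-1); p=W[m];print(len(p),p.mean(0).round(),p.min(0).round(),p.max(0).round())
    t=p[p[:,2]>p[:,2].max()-8]; A=np.c_[t[:,:2],np.ones(len(t))]; print('tilt',np.linalg.lstsq(A,t[:,2],rcond=None)[0][:2])
m=np.all((W>(515,-185,60))&(W<(620,-95,72)),-1);print('tin',W[m].mean(0))
plan((420,-180,350),5,-0.2)
o=get_obs()
"
```

```text
246 [ 538. -289.  103.] [ 517. -308.   93.] [ 558. -266.  108.]
tilt [-0.00877318  0.02560832]
286 [ 543. -219.  111.] [ 519. -237.   93.] [ 564. -190.  119.]
tilt [ 0.01097783 -0.01874057]
tin [ 568.31761263 -145.79247304   63.26492855]
t 15.38 tcp [ 373.  -151.7  321.3] grasp [ 467.7 -186.6  203.7] q [-0.59 -0.84  2.48  0.21  0.82 -1.9 ] w 58.2
 target tcp [ 406.8 -177.3  504.4] delta_pos [-149.9  -13.7 -112.6] mm  angular [-0.063  0.62  -0.135]
```

Both jars are standing upright and released, and the tin hasn't moved. Next I'll raise the hand over the lid, pointing down with the fingers shut.

```bash
python3 -c "
from h import *
plan((500,-200,315),0,-0.095)"
```

```text
t 15.38 tcp [ 373.  -151.7  321.3] grasp [ 467.7 -186.6  203.7] q [-0.59 -0.84  2.48  0.21  0.82 -1.9 ] w 58.2
 target tcp [ 500. -200.  470.] delta_pos [-199.9   -3.2  -24.4] mm  angular [-0.095  0.705 -0.238]
```

Request:
{"method": "jog_arm", "body": {
  "delta_pos": [
    [-0.2,-0.003,-0.024],
    [-0.2,-0.003,-0.024],
    [-0.2,-0.003,-0.024],
    [-0.2,-0.003,-0.024],
    [-0.2,-0.003,-0.024]
  ],
  "angular": [
    [-0.095,0.705,-0.238],
    [-0.095,0.705,-0.238],
    [-0.095,0.705,-0.238],
    [-0.095,0.705,-0.238],
    [-0.095,0.705,-0.238]
  ],
  "gripper": [0,0,0,0,0]
}}

```text
clock: 15.8
tcp_pos: [494.7, -198.0, 455.0]
ee_rot: [0.076, 0.994, -0.014, 0.082]
contact_force: [-0.6, -1.0, -0.1]
width: -0.2
gripper_force: 0.0
```

```bash
python3 -c "
from h import *
plan((708,-239,315),0,-0.095)"
```

```text
t 15.8 tcp [ 494.7 -198.   455. ] grasp [ 519.7 -204.2  302.2] q [-0.49 -0.15  1.68  0.04  1.45 -1.91] w -0.2
 target tcp [ 708. -239.  470.] delta_pos [-216.5   -7.9   21.3] mm  angular [-0.02   0.166 -0.058]
```

Request:
{"method": "jog_arm", "body": {
  "delta_pos": [
    [-0.216,-0.008,0.021],
    [-0.216,-0.008,0.021],
    [-0.216,-0.008,0.021],
    [-0.216,-0.008,0.021],
    [-0.216,-0.008,0.021]
  ],
  "angular": [
    [-0.02,0.166,-0.058],
    [-0.02,0.166,-0.058],
    [-0.02,0.166,-0.058],
    [-0.02,0.166,-0.058],
    [-0.02,0.166,-0.058]
  ],
  "gripper": [0,0,0,0,0]
}}

```text
clock: 16.22
tcp_pos: [689.6, -235.4, 466.9]
ee_rot: [0.048, 0.999, 0.0, 0.002]
contact_force: [0.6, -1.7, 1.3]
width: -0.6
gripper_force: 0.0
```

Request:
{"method": "jog_arm", "body": {
  "delta_pos": [
    [0,0,0],
    [0,0,0]
  ],
  "angular": [
    [0,0,0],
    [0,0,0]
  ],
  "gripper": [0,0]
}}

```text
clock: 16.38
tcp_pos: [690.0, -235.7, 461.8]
ee_rot: [0.048, 0.999, 0.001, -0.001]
contact_force: [-0.8, -0.2, -1.0]
width: 0.1
gripper_force: 0.0
```

```bash
python3 -c "
from h import *
plan((708,-239,218),0,-0.095)
d=cam('scene'); W=cloud(d); p=W.reshape(-1,3)
q=p[(p[:,2]>225)&(p[:,2]<250)&(p[:,0]>600)&(p[:,0]<720)&(p[:,1]>-360)&(p[:,1]<-30)]
for y in (-320,-270,-220,-170,-120): 
  r=q[abs(q[:,1]-y)<12]; print(y,r[:,0].min().round() if len(r) else 0,r[:,0].max().round() if len(r) else 0)"
```

```text
t 16.38 tcp [ 690.  -235.7  461.8] grasp [ 689.5 -235.3  306.8] q [-0.4   0.48  0.96  0.    1.7  -1.87] w 0.1
 target tcp [ 708. -239.  373.] delta_pos [-18.6  -1.8  88.8] mm  angular [ 0.003 -0.003 -0.001]
-320 647.0 673.0
-270 651.0 678.0
-220 657.0 683.0
-170 0 0
-120 691.0 693.0
```

The lid's rear edge at this y is at x ≈ 682. I'll go 19 mm back first, then down behind it.

Request:
{"method": "jog_arm", "body": {
  "delta_pos": [
    [-0.019,-0.002,0],
    [-0.019,-0.002,0.02],
    [-0.019,-0.002,0.05],
    [-0.019,-0.002,0.08],
    [-0.019,-0.002,0.089]
  ],
  "angular": [
    [0,0,0],
    [0,0,0],
    [0,0,0],
    [0,0,0],
    [0,0,0]
  ],
  "gripper": [0,0,0,0,0]
}}

```text
clock: 16.85
tcp_pos: [704.2, -238.5, 375.9]
ee_rot: [0.048, 0.999, 0.001, -0.0]
contact_force: [-0.8, 1.3, -1.3]
width: 0.1
gripper_force: 0.0
```

Request:
{"method": "jog_arm", "body": {
  "delta_pos": [
    [0,0,0],
    [0,0,0]
  ],
  "angular": [
    [0,0,0],
    [0,0,0]
  ],
  "gripper": [0,0]
}}

```text
clock: 17.02
tcp_pos: [705.7, -238.9, 381.7]
ee_rot: [0.048, 0.999, -0.0, 0.003]
contact_force: [0.7, 0.3, 0.8]
width: -0.3
gripper_force: 0.0
```

Request:
{"method": "jog_arm", "body": {
  "delta_pos": [
    [0.012,0,0],
    [0.024,0,0],
    [0.036,0,0],
    [0.048,0,0],
    [0.06,0,0]
  ],
  "angular": [
    [0,0,0],
    [0,0,0],
    [0,0,0],
    [0,0,0],
    [0,0,0]
  ],
  "gripper": [0,0,0,0,0]
}}

```text
clock: 17.43
tcp_pos: [648.1, -233.3, 388.7]
ee_rot: [0.048, 0.999, -0.002, 0.01]
contact_force: [6.8, 1.7, 19.6]
width: -0.1
gripper_force: 3.1
```

```bash
cat > lid.py <<'E'
from h import *
print(get_obs()['contact_force'].round(1),get_obs()['tcp_pos'].round())
W=cloud(cam('scene')); p=W.reshape(-1,3); c,s=np.cos(.095),np.sin(.095)
d=p-[545,-181,0]; X=d[:,0]*c-d[:,1]*s; Y=d[:,0]*s+d[:,1]*c; Z=d[:,2]
q=(Y>60)&(Y<160)&(Z>130)&(Z<262)&(X>-90)&(X<145)
if q.sum()>10:
    i=np.argsort(-Z[q])[:40]; x,z=np.median(X[q][i]),np.median(Z[q][i]); print(q.sum(),'lid edge ~',x.round(),z.round(),'theta~',np.arctan2(z-102,75-x).round(2),'+-0.17')
else: print('no high lid points',q.sum())
E
python3 lid.py
```

```text
[ 6.8  1.7 19.6] [ 648. -233.  389.]
325 lid edge ~ 102.0 253.0 theta~ 1.75 +-0.17
```

The lid is moving, but the upward force suggests its edge is catching under the finger knuckles. I'll raise a little and go on.

Request:
{"method": "jog_arm", "body": {
  "delta_pos": [
    [0,0,-0.008],
    [0,0,-0.014],
    [0.01,0,-0.014],
    [0.02,0,-0.014],
    [0.03,0,-0.014]
  ],
  "angular": [
    [0,0,0],
    [0,0,0],
    [0,0,0],
    [0,0,0],
    [0,0,0]
  ],
  "gripper": [0,0,0,0,0]
}}

```text
clock: 17.9
tcp_pos: [617.4, -230.5, 396.7]
ee_rot: [0.048, 0.999, -0.001, 0.005]
contact_force: [2.9, 0.2, 4.2]
width: 0.1
gripper_force: 1.7
```

```bash
python3 lid.py
```

```text
[2.9 0.2 4.2] [ 617. -230.  397.]
747 lid edge ~ 63.0 253.0 theta~ 1.49 +-0.17
```

Request:
{"method": "jog_arm", "body": {
  "delta_pos": [
    [0.008,0,-0.001],
    [0.016,0,-0.001],
    [0.023,0,-0.001],
    [0.028,0,-0.001],
    [0.028,0,-0.001]
  ],
  "angular": [
    [0,0,0],
    [0,0,0],
    [0,0,0],
    [0,0,0],
    [0,0,0]
  ],
  "gripper": [0,0,0,0,0]
}}

```text
clock: 18.37
tcp_pos: [588.0, -227.6, 394.0]
ee_rot: [0.048, 0.999, 0.0, 0.002]
contact_force: [-0.1, 0.1, 0.4]
width: 0.1
gripper_force: 0.0
```

```bash
python3 lid.py
```

```text
[-0.1  0.1  0.4] [ 588. -228.  394.]
1064 lid edge ~ 25.0 244.0 theta~ 1.23 +-0.17
```

The contact force is zero, so the lid has left the finger. I'll back off up and away while it falls.

Request:
{"method": "jog_arm", "body": {
  "delta_pos": [
    [-0.01,0,-0.02],
    [-0.02,0,-0.05],
    [-0.02,0,-0.08],
    [-0.02,0,-0.09],
    [-0.02,0,-0.09]
  ],
  "angular": [
    [0,0,0],
    [0,0,0],
    [0,0,0],
    [0,0,0],
    [0,0,0]
  ],
  "gripper": [0,0,0,0,0]
}}

```text
clock: 18.83
tcp_pos: [609.0, -229.7, 488.7]
ee_rot: [0.048, 0.999, -0.001, 0.005]
contact_force: [-0.1, -0.8, 0.1]
width: 0.3
gripper_force: 0.0
```

```bash
python3 lid.py
```

```text
[-0.1 -0.8  0.1] [ 609. -230.  489.]
919 lid edge ~ 24.0 207.0 theta~ 1.12 +-0.17
```

Request:
{"method": "jog_arm", "body": {
  "delta_pos": [
    [0,0,0],
    [0,0,0],
    [0,0,0],
    [0,0,0],
    [0,0,0]
  ],
  "angular": [
    [0,0,0],
    [0,0,0],
    [0,0,0],
    [0,0,0],
    [0,0,0]
  ],
  "gripper": [0,0,0,0,0]
}}

```text
clock: 19.3
tcp_pos: [608.3, -229.5, 483.2]
ee_rot: [0.048, 0.999, 0.0, 0.001]
contact_force: [0.4, -0.1, -0.6]
width: -0.3
gripper_force: 0.0
```

Request:
{"method": "jog_arm", "body": {
  "delta_pos": [
    [0,0,0],
    [0,0,0],
    [0,0,0],
    [0,0,0],
    [0,0,0]
  ],
  "angular": [
    [0,0,0],
    [0,0,0],
    [0,0,0],
    [0,0,0],
    [0,0,0]
  ],
  "gripper": [0,0,0,0,0]
}}

```text
clock: 19.72
tcp_pos: [608.4, -229.5, 484.3]
ee_rot: [0.048, 0.999, -0.0, 0.002]
contact_force: [0.1, -0.2, 0.1]
width: -0.1
gripper_force: 0.0
```

Request:
{"method": "jog_arm", "body": {
  "delta_pos": [
    [0,0,0],
    [0,0,0],
    [0,0,0],
    [0,0,0],
    [0,0,0]
  ],
  "angular": [
    [0,0,0],
    [0,0,0],
    [0,0,0],
    [0,0,0],
    [0,0,0]
  ],
  "gripper": [0,0,0,0,0]
}}

```text
clock: 20.13
tcp_pos: [608.4, -229.6, 484.3]
ee_rot: [0.048, 0.999, -0.0, 0.002]
contact_force: [0.3, 0.1, 0.2]
width: -0.3
gripper_force: 0.0
```

Request:
{"method": "jog_arm", "body": {
  "delta_pos": [
    [0,0,0],
    [0,0,0],
    [0,0,0],
    [0,0,0],
    [0,0,0]
  ],
  "angular": [
    [0,0,0],
    [0,0,0],
    [0,0,0],
    [0,0,0],
    [0,0,0]
  ],
  "gripper": [0,0,0,0,0]
}}

```text
clock: 20.55
tcp_pos: [608.4, -229.5, 484.2]
ee_rot: [0.048, 0.999, -0.0, 0.002]
contact_force: [-0.0, 0.3, 0.5]
width: -0.1
gripper_force: 0.0
```

Request:
{"method": "jog_arm", "body": {
  "delta_pos": [
    [0,0,0],
    [0,0,0],
    [0,0,0],
    [0,0,0],
    [0,0,0]
  ],
  "angular": [
    [0,0,0],
    [0,0,0],
    [0,0,0],
    [0,0,0],
    [0,0,0]
  ],
  "gripper": [0,0,0,0,0]
}}

```text
clock: 20.97
tcp_pos: [608.4, -229.5, 484.2]
ee_rot: [0.048, 0.999, -0.0, 0.002]
contact_force: [0.4, -0.6, -0.2]
width: 0.1
gripper_force: 0.0
```

Request:
{"method": "jog_arm", "body": {
  "delta_pos": [
    [0,0,0],
    [0,0,0],
    [0,0,0],
    [0,0,0],
    [0,0,0]
  ],
  "angular": [
    [0,0,0],
    [0,0,0],
    [0,0,0],
    [0,0,0],
    [0,0,0]
  ],
  "gripper": [0,0,0,0,0]
}}

```text
clock: 21.38
tcp_pos: [608.4, -229.5, 484.2]
ee_rot: [0.048, 0.999, -0.0, 0.002]
contact_force: [-1.1, -0.2, 0.1]
width: 0.1
gripper_force: 0.0
```

Request:
{"method": "jog_arm", "body": {
  "delta_pos": [
    [0,0,0],
    [0,0,0],
    [0,0,0],
    [0,0,0],
    [0,0,0]
  ],
  "angular": [
    [0,0,0],
    [0,0,0],
    [0,0,0],
    [0,0,0],
    [0,0,0]
  ],
  "gripper": [0,0,0,0,0]
}}

```text
clock: 21.8
tcp_pos: [608.4, -229.5, 484.2]
ee_rot: [0.048, 0.999, -0.0, 0.002]
contact_force: [0.1, -0.0, 0.5]
width: 0.2
gripper_force: 0.0
```

Request:
{"method": "jog_arm", "body": {
  "delta_pos": [
    [0,0,0],
    [0,0,0],
    [0,0,0],
    [0,0,0],
    [0,0,0]
  ],
  "angular": [
    [0,0,0],
    [0,0,0],
    [0,0,0],
    [0,0,0],
    [0,0,0]
  ],
  "gripper": [0,0,0,0,0]
}}

```text
clock: 22.22
tcp_pos: [608.4, -229.5, 484.3]
ee_rot: [0.048, 0.999, -0.0, 0.002]
contact_force: [0.5, 0.4, 0.3]
width: -0.0
gripper_force: 0.0
```

Request:
{"method": "jog_arm", "body": {
  "delta_pos": [
    [0,0,0],
    [0,0,0],
    [0,0,0],
    [0,0,0],
    [0,0,0]
  ],
  "angular": [
    [0,0,0],
    [0,0,0],
    [0,0,0],
    [0,0,0],
    [0,0,0]
  ],
  "gripper": [0,0,0,0,0]
}}

```text
clock: 22.63
tcp_pos: [608.4, -229.5, 484.2]
ee_rot: [0.048, 0.999, -0.0, 0.002]
contact_force: [0.5, 0.5, 1.0]
width: 0.2
gripper_force: 0.0
```

```bash
python3 lid.py; python3 - <<'E'
from h import *
p=cloud(cam('scene')).reshape(-1,3); d=p-[545,-181,0]; c,s=np.cos(.095),np.sin(.095)
X=d[:,0]*c-d[:,1]*s; Y=d[:,0]*s+d[:,1]*c; Z=d[:,2]
for a in range(-70,80,20):
    q=(abs(X-a)<8)&(abs(Y)<150)&(Z>110)&(Z<230); print(a,q.sum(),np.median(Z[q]).round(1) if q.sum() else None)
E
```

```text
[0.5 0.5 1. ] [ 608. -230.  484.]
115 lid edge ~ 22.0 131.0 theta~ 0.51 +-0.17
-70 393 127.6
-50 556 127.9
-30 556 127.9
-10 536 127.8
10 576 128.0
30 620 127.8
50 629 128.0
70 708 127.6
```

The lid's top is flat at 128 mm across its whole depth, so it is fully shut.

```bash
python3 -c "
from h import *
print(sign_off())"
```

```text
the job is handed in; nothing more can be done
None
```

Both jars stand upright in the chest, the lid fell shut by itself after being tipped, and the job is handed in; no verdict came back, and I didn't re-measure the shaker or mill at the end.

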